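# Fit the grating disc to the vegetable cutter and lock it

## Robot

A 7-joint arm with a two-finger parallel gripper is mounted at the origin on a cart in front of the work surface, level with it; the furniture and walls round the work are solid. World frame = base frame: x ahead of the robot, y to its left, z up, the work surface at z = 0. Lengths are in m, angles in rad, forces in N, time in s.
With the tool pointing down it reaches from about 0.425 to 0.925 m from the base axis. Payload 6.8 kg.
Tool frame: the origin (TCP) lies midway between the tips of the shut fingers; the grasp point (between the pads) lies 19 mm behind it; x points along the fingers, y is the direction in which the jaws open and shut, and the axes are right-handed (so a half turn about x gives the same grasp; the last joint's range is limited). The gripper opens to 85 mm and grips with 20 to 120 N. Pads are 22 mm wide; open, the fingers measure 114 mm over their backs; the gripper's body (76 mm by 85 mm) begins 54 mm behind the grasp point. The pads swing forward as they close: fully open they stand 13 mm farther back than shut.
Start: joints at [1.201, 0.477, 0.022, 1.555, -0.011, 1.109, -0.083], TCP at [0.175, -0.652, 0.231] pointing down, gripper open.
Joint ranges: [-2.96, 2.96], [-0.34, 2.1], [-1.41, 1.46], [0.24, 2.44], [-1.37, 4.51], [0.17, 1.92], [-2.96, 2.96]. Speed limits (rad/s): [2.39, 2.39, 3.14, 3.14, 3.14, 3.14, 3.14].

## Interface

Orientations are given as a rotation vector (axis times angle).
In Python, from bench import r, viewer, nets gives the robot as it stands.
- The arm moves only by the shell command python3 -m pendant 'ROWS' [FORCE]. ROWS is JSON, one flat list of numbers, 5 for each row, row after row: the finger opening in mm, from 0 to 85.4, then the shift along the tool's x, y, z in mm, then the turn about the tool's x in rad. A call has 1 to 20 rows; each row shifts and turns the commanded pose from where the row before left it, along the tool's axes as they then stand; what a row does not reach is not made up. A row lasts 1/8 s, in which the tool goes at most 62.5 mm and 10.7 degrees, less where a joint would pass 70% of its speed; a pose out of reach is approached as far as the arm can. A call with a gripper value outside its range is refused whole. The fingers move at their own pace and stop on an object; FORCE is the grip in N (left out, the last holds). Time passes only in rows, so rows that do not move let the fingers close. It gives the time, the measured TCP pose, the force and the opening at its end, in the units of the state.
- r.get_obs(): the state, without advancing time (a new reading comes with each control period).
- viewer.grab_frame(name): name is "scene" or "side" or "wrist"; returns (picture, depth): 420x560x3 uint8, red, green, blue; 420x560 float32, m along the optical axis (not along the pixel's ray), 0 where there is no reading.
- viewer.calibration(name): a dict with "mtx" (3x3 intrinsics, pixels), "distortion" ([k1, k2, p1, p2, k3] as OpenCV has them; the pictures are not rectified), "world_to_cam" (4x4, takes a point from world to camera coordinates). Camera axes: x right, y up, looking along -z (the intrinsics and any distortion apply to the point x, -y, -z); pixel columns grow to the right and rows downward; lengths in m; the calibration is good to about 2 mm. A picture is of the moment at which its call begins: read the wrist's pose just before it. calibration takes no time and is no camera call; for the wrist camera it gives the pose at the moment of the call.
- r.hand_in(): hands the job in, once; it reports no verdict.
Trained networks look in the newest picture that a camera, given by its name, has taken for a name from the list of things; names that differ only in an ending like _2 or _b are one class to them, and where a whole thing is asked for, a point or a joint stands for the part that bears it (a point fixed in the world has none). Each returns a list of dicts, best first, with "score" (0 to 1); they miss things now and then, are a little off and sometimes report something else, mostly with a low value. They report only what shows in the picture. A call takes as long as a camera call.
- nets.look_for(name, camera): "location" ([x, y, z] in m, in world coordinates, good to about 4 mm: the middle of the surface that is visible of it).
- nets.silhouettes(name, camera): "mask" (420x560 bool, what is visible of it).
The state is a dict: "clock": time; "joints": joint angles; "qvel": joint speeds; "tau": joint torques, N m; "tcp_pos": TCP position; "orientation": TCP orientation; "contact_force": force on the tool from outside, world axes, zero at the start; "moment": the same for the moment, N m; "grip_width": finger opening in m.
Only numpy, scipy, OpenCV 4.12 (cv2) and the standard library are available. Lean on these libraries where they do the work, as an engineer would, in place of code of your own. Each camera call takes 0.05 s, during which the arm holds its last target. There are 200 camera calls.

## Task

Fit the grating disc onto the three studs of the vegetable cutter's slanted drive plate, orange grip outward, so that it sits fully home and flush on the plate. Then swing the red keeper arm all the way round over the disc's rim to lock it in, and let go. Leave the honey jar, the sugar shaker and the dessert cup where they stand.

Things in the scene. Friction and masses are not known exactly. Their poses are not given: they have to be found in the camera images.
- disc_mid (a point): Loose grating disc: plate 130 mm across, 6 thick, 0.25 kg, flat on the table; on its middle an orange grip bar 42 long (x), 14 thick (y), 6 to 46 mm above the underside. Point: on the axis, 23 mm above the underside; z from plate to grip. Three 14 mm through holes 38 mm from the axis, at 0, 120, 240 deg from +x (one lies beyond the bar's +x end); any of the three turns fits.
- hub_plate (a point): Dark drive plate, 104 mm across, on the slanted face of the fixed vegetable cutter. Point: centre of its outer surface, where the disc's underside rests; z = outward normal, 27 deg from vertical, toward the robot. Three brass studs along z, 10 mm thick, 16 long (last 6 tapered), 38 mm from the axis at 0, 120, 240 deg from x. Its turn about z varies, a brake holds it (0.8 N m). Face 6 mm lower.
- hub_seat (a point): Point on the drive plate's axis, 23 mm out from its surface: where the disc's point disc_mid lies when the disc is fully home. Axes as hub_plate.
- keeper (a joint): Red keeper arm's angle about a pin parallel to the plate's z, rad. 0 = open, pointing down the slope, clear of the disc; grows as it swings toward the plate (clockwise seen facing the slanted face, that is negative about z); 1.57 = closed, pointing at the plate's centre, tip over the disc's rim; stop at 1.6. Stays where left (0.08 N m friction). Passes 3 mm above a seated disc.
- keeper_peg (a point): Centre of the keeper's round red peg, to pinch or push: 14 mm diameter, 33 mm long, standing on the arm along the drive plate's z; the point is half-way up it, 16.5 mm above the arm and 38 mm from the hinge axis. The arm is 15 mm wide, 4 mm thick and ends 8 mm beyond the peg's centre.
- keeper_hinge (a point): Point on the keeper's hinge axis at the same height over the slanted face as keeper_peg, 92 mm from the drive plate's axis, to the right seen from the robot.
- honey_jar: Bystander: glass honey jar with yellow lid, 68 mm across, 112 mm tall, standing left of the machine; origin at the centre of its underside.
- shaker: Bystander: metal sugar shaker, 71 mm across, 123 mm tall; origin at the centre of its underside.
- cup: Bystander: dessert cup with mousse, 70 mm across, 34 mm tall; origin at the centre of its underside.

How it is judged:
By the outcome, as a careful person would: the job done as asked, in the order asked, and still so for the second after the job is handed in, with the robot touching nothing.
It also fails if it takes over 51 s, if anything falls off the work surface, if the arm or the gripper's body presses on something with over 40 N, if the wrist force passes 120 N, or if a joint passes its speed limit or range.

## Working session

There is one attempt and no reset: what is moved stays moved. The work goes in short steps, Python scripts to look and compute and a shell command to move; the robot and the scene stay as the last step left them, time stands still between calls to the robot, and variables do not carry over. Pictures are saved under pics/ and viewed, about 8 in all and at most 12, crops included, and the job is handed in when it is done.

```bash
ls; mkdir -p pics
cat > h.py <<'E'
import numpy as np, cv2
from scipy.spatial.transform import Rotation as R
from bench import r, viewer, nets
def save(p,n): cv2.imwrite('pics/'+n,p[:,:,::-1])
def cloud(d,c):
    K=np.array(c['mtx']);D=np.array(c['distortion'],float);M=np.linalg.inv(np.array(c['world_to_cam']))
    v,u=np.mgrid[:d.shape[0],:d.shape[1]]
    n=cv2.undistortPoints(np.stack([u,v],-1).reshape(-1,1,2).astype(np.float64),K,D).reshape(d.shape+(2,))
    P=np.stack([n[...,0]*d,-n[...,1]*d,-d,np.ones_like(d)],-1)
    return (P@M.T)[...,:3]
def proj(p,c):
    q=np.c_[np.atleast_2d(p),np.ones(len(np.atleast_2d(p)))]@np.array(c['world_to_cam']).T
    return cv2.projectPoints((q[:,:3]*[1,-1,-1]).astype(float),np.zeros(3),np.zeros(3),np.array(c['mtx']),np.array(c['distortion'],float))[0].reshape(-1,2)
def tool():
    o=r.get_obs(); return np.array(o['tcp_pos']),R.from_rotvec(o['orientation']).as_matrix(),o
E
python3 - <<'E'
from h import *
t,T,o=tool();print(t,T.round(3),o['clock'],o['grip_width'])
ims=[]
for n in('scene','side'):
    p,d=viewer.grab_frame(n);c=viewer.calibration(n);ims.append(p)
    np.savez('f_'+n,p=p,d=d)
    for k in ['disc_mid','hub_plate','keeper_peg','keeper','honey_jar','shaker','cup']:
        try:
            print(n,k,[(np.round(x['location'],3),round(x['score'],2)) for x in nets.look_for(k,n)[:2]])
        except Exception as e: print(n,k,e)
save(ims[0],'scene.png');save(ims[1],'side.png')
E
```

```text
pics
[ 0.17455815 -0.65141136  0.23030253] [[-0.001  0.259 -0.966]
 [ 0.002 -0.966 -0.259]
 [-1.    -0.002  0.   ]] 0.0 0.08538831393992666
scene disc_mid [(array([ 0.481, -0.234,  0.007]), 0.87)]
scene hub_plate [(array([0.59 , 0.085, 0.142]), 0.57)]
scene keeper_peg [(array([ 0.592, -0.016,  0.149]), 0.59)]
scene keeper [(array([ 0.588, -0.01 ,  0.149]), 0.65)]
scene honey_jar [(array([0.548, 0.284, 0.086]), 0.77), (array([ 0.695, -0.14 ,  0.089]), 0.22)]
scene shaker [(array([ 0.692, -0.14 ,  0.088]), 0.98)]
scene cup [(array([ 0.64 , -0.259,  0.031]), 0.84)]
side disc_mid [(array([ 0.474, -0.229,  0.007]), 0.92), (array([0.552, 0.293, 0.08 ]), 0.45)]
side hub_plate [(array([0.596, 0.087, 0.142]), 0.88)]
side keeper_peg [(array([ 0.59 , -0.006,  0.146]), 0.53)]
side keeper [(array([ 0.588, -0.009,  0.146]), 0.62)]
side honey_jar [(array([0.553, 0.295, 0.08 ]), 0.75)]
side shaker [(array([ 0.699, -0.141,  0.116]), 0.76)]
side cup [(array([ 0.64 , -0.252,  0.029]), 0.75)]
```

View pics/scene.png

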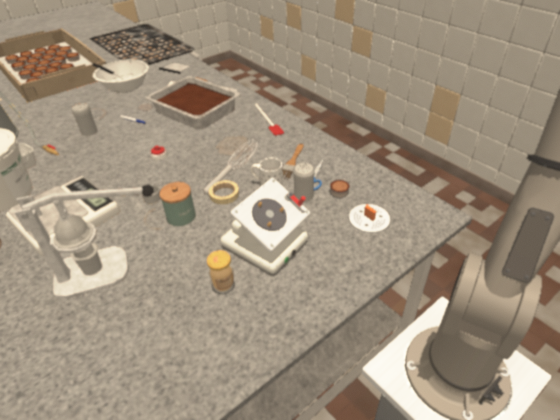

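View pics/side.png

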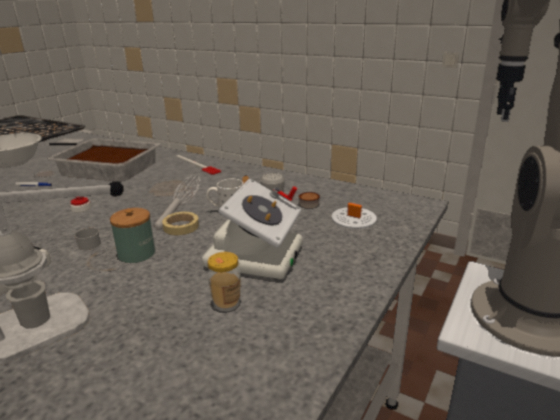

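```bash
python3 -m pendant '[85,0,-27,-34,0, 85,0,-27,-34,0, 85,0,-27,-34,0, 85,0,-27,-34,0, 85,0,-27,-34,0, 85,0,-27,-34,0, 85,0,-27,-34,0, 85,0,-27,-34,0, 85,0,-27,-34,0, 85,0,-27,-34,0, 85,0,-27,-34,0, 85,0,-27,-30,0, 85,0,0,0,0]' 40
python3 - <<'E'
from h import *
p,d=viewer.grab_frame('wrist');c=viewer.calibration('wrist');save(p,'w1.png')
np.savez('f_w1',p=p,d=d)
M=np.linalg.inv(np.array(c['world_to_cam']));t,T,o=tool();print(o['clock'],t,T.round(3),(T.T@(M[:3,3]-t)).round(3),(T.T@M[:3,:3]).round(2))
print(proj([[.478,-.232,.023]],c))
for k in ['disc_mid','hub_plate','keeper_peg']:
    print(k,[(np.round(x['location'],4),round(x['score'],2)) for x in nets.look_for(k,'wrist')[:2]])
E
```

```text
clock: 2.42
tcp_pos: [0.4832, -0.231, 0.2316]
orientation: [2.08, 0.281, -2.077]
contact_force: [0.4, 0.2, -0.0]
grip_width: 0.0847
2.475 [ 0.48181655 -0.23323852  0.23143409] [[ 0.     0.262 -0.965]
 [ 0.    -0.965 -0.262]
 [-1.     0.    -0.   ]] [-0.141 -0.    -0.083] [[ 0.    0.32 -0.95]
 [ 1.   -0.    0.  ]
 [ 0.   -0.95 -0.32]]
[[279.4405291  185.18188514]]
disc_mid [(array([ 0.4854, -0.2385,  0.0077]), 0.84)]
hub_plate []
keeper_peg [(array([ 0.5754, -0.0227,  0.1476]), 0.77)]
```

View pics/w1.png

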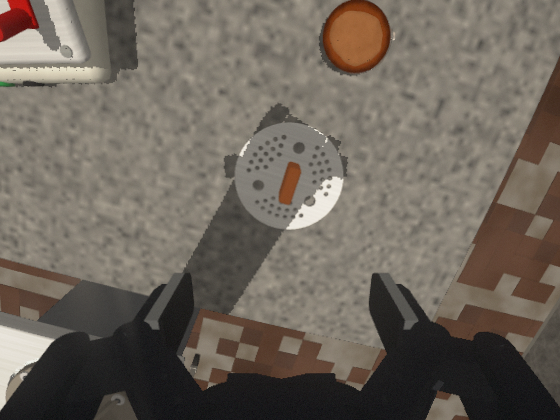

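```bash
python3 -m pendant '[85,-8,-40,0,0, 85,-8,-44,4,0, 85,-8,-44,4,0, 85,-8,-44,5,0, 85,-8,-44,6,0, 85,-8,-44,7,0, 85,-8,-44,8,0, 85,0,0,0,0]'
python3 - <<'E'
from h import *
f=np.load('f_w1.npz');p=f['p'].astype(int)
# disc from w1: recompute cam pose from current tool (cam fixed in tool)
c=viewer.calibration('wrist');t,T,o=tool();M=np.linalg.inv(np.array(c['world_to_cam']))
X=np.eye(4);X[:3,:3]=T;X[:3,3]=t
t1=np.array([0.48181655,-0.23323852,0.23143409]);T1=np.array([[0,.262,-.965],[0,-.965,-.262],[-1,0,0]])
X1=np.eye(4);X1[:3,:3]=T1;X1[:3,3]=t1
c1=dict(c);c1['world_to_cam']=np.linalg.inv(X1@np.linalg.inv(X)@M)
P=cloud(f['d'],c1)
v,u=np.mgrid[:420,:560]
near=(np.hypot(u-289,v-180)<60)&(f['d']>0)
org=near&(p[...,0]-p[...,2]>90)&(P[...,2]>.038)
q=P[org];print('org',len(q),q.mean(0),np.median(q[:,2]))
rect=cv2.minAreaRect((q[:,:2]*1000).astype(np.float32));print(rect)
pl=near&(P[...,2]>.003)&(P[...,2]<.011);ce,ra=cv2.minEnclosingCircle((P[pl][:,:2]*1000).astype(np.float32));print('plate',pl.sum(),np.median(P[pl][:,2]),ce,ra)
print('hole',P[148,299],P[185,258],P[201,309])
print(o['clock'],t)
p,d=viewer.grab_frame('wrist');c=viewer.calibration('wrist');save(p,'w2.png');t,T,o=tool()
np.savez('f_w2',p=p,d=d,w=c['world_to_cam'])
for k in ['hub_plate','keeper_peg','keeper']:
    print(k,[(np.round(x['location'],4),round(x['score'],2),proj([x['location']],c)) for x in nets.look_for(k,'wrist')[:2]])
E
```

```text
clock: 3.62
tcp_pos: [0.369, 0.0518, 0.2882]
orientation: [2.082, 0.276, -2.078]
contact_force: [0.2, -0.7, 0.1]
grip_width: 0.0848
org 344 [ 0.48618083 -0.24114115  0.04471965] 0.04473193676232548
((485.4739990234375, -241.3943634033203), (10.98511791229248, 38.78611373901367), 87.96815490722656)
plate 7385 0.004815800911454504 (484.18316650390625, -241.11485290527344) 65.39349365234375
hole [ 0.52164795 -0.24401563 -0.00139361] [ 0.46565071 -0.2081148  -0.00052945] [ 0.46227565 -0.27421221 -0.001141  ]
3.625 [0.36901683 0.051765   0.28817553]
hub_plate []
keeper_peg []
keeper []
```

View pics/w2.png

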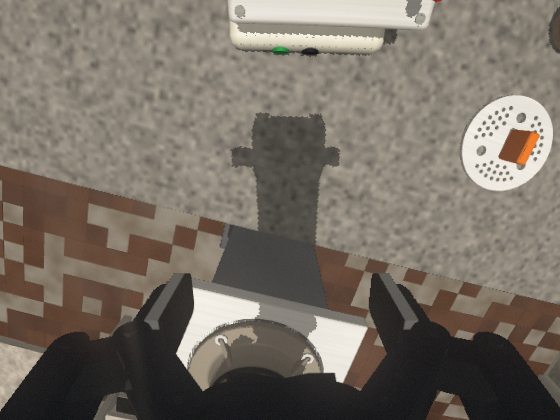

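```bash
python3 -m pendant '[85,0,0,-35,0, 85,0,0,-40,0, 85,0,0,-35,0, 85,0,0,0,0]'
python3 - <<'E'
from h import *
p,d=viewer.grab_frame('wrist');c=viewer.calibration('wrist');save(cv2.resize(p,(784,588)),'w3.png');t,T,o=tool()
np.savez('f_w3',p=p,d=d,w=c['world_to_cam'])
print(o['clock'],t)
for k in ['hub_plate','hub_seat','keeper_peg','keeper']:
    print(k,[(np.round(x['location'],4),round(x['score'],2),proj([x['location']],c)) for x in nets.look_for(k,'wrist')[:2]])
P=cloud(d,c)
s=nets.silhouettes('hub_plate','wrist')
if s:
    m=s[0]['mask']&(d>0);q=P[m];q=q[np.abs(q[:,2]-np.median(q[:,2]))<.08]
    for _ in range(5):
        ce=q.mean(0);n=np.linalg.svd(q-ce,full_matrices=False)[2][2];n*=np.sign(n[2]);q=q[np.abs((q-ce)@n)<.004]
    print(m.sum(),len(q),'n',n,np.degrees(np.arccos(n[2])),np.degrees(np.arctan2(n[1],n[0])),ce)
E
```

```text
clock: 4.32
tcp_pos: [0.4778, 0.078, 0.2863]
orientation: [2.082, 0.274, -2.085]
contact_force: [-1.0, -0.2, 1.1]
grip_width: 0.0851
4.375 [0.47631244 0.07773368 0.28631964]
hub_plate [(array([0.6025, 0.0794, 0.1414]), 0.64, array([[318.64179768,  56.59446059]]))]
hub_seat [(array([0.5974, 0.0808, 0.1451]), 0.9, array([[315.75044428,  61.88315388]])), (array([0.5679, 0.2573, 0.1065]), 0.49, array([[122.53817077,  50.2098669 ]]))]
keeper_peg [(array([ 0.5917, -0.0128,  0.1506]), 0.98, array([[420.43131904, 100.33504594]])), (array([0.6019, 0.0843, 0.1408]), 0.7, array([[312.73720557,  55.78782443]]))]
keeper []
12053 11474 n [-0.44027334 -0.10607197  0.8915762 ] 26.928015463748775 -166.4542736291914 [0.59684934 0.08177092 0.14160115]
```

View pics/w3.png

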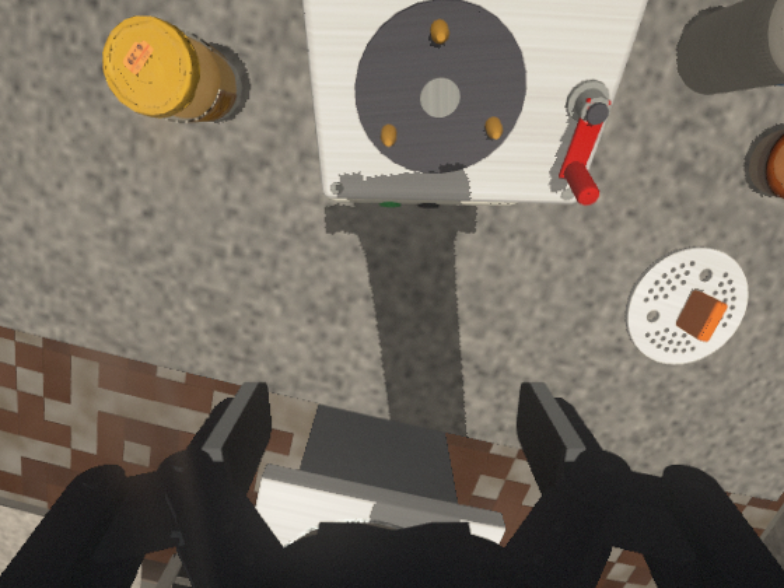

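```bash
cat > hub.py <<'E'
from h import *
from scipy.optimize import least_squares
f=np.load('f_w3.npz');p=f['p'];d=f['d'];c=viewer.calibration('wrist');c=dict(c);c['world_to_cam']=f['w']
P=cloud(d,c);hsv=cv2.cvtColor(p,cv2.COLOR_RGB2HSV).astype(int)
v,u=np.mgrid[:420,:560]
box=(u>250)&(u<380)&(v<125)&(d>0)
dark=box&(hsv[...,2]<115)&(hsv[...,1]<80)&(v<119)
q=P[dark]
ce=q.mean(0)
for _ in range(6):
    n=np.linalg.svd(q-ce,full_matrices=False)[2][2];n*=np.sign(n[2]);q=q[np.abs((q-ce)@n)<.003];ce=q.mean(0)
up=np.array([0,0,1.])-n*n[2];up/=np.linalg.norm(up);lf=np.cross(n,up)  # lf: left seen facing? up=upslope
print('n',n,np.degrees(np.arccos(n[2])),'az',np.degrees(np.arctan2(n[1],n[0])))
uv=lambda X:np.stack([(X-ce)@up,(X-ce)@lf,(X-ce)@n],-1)
A=uv(q);cc,rr=cv2.minEnclosingCircle((A[:,:2]*1000).astype(np.float32));print('circ',cc,rr)
br=box&(hsv[...,1]>110)&(hsv[...,0]>8)&(hsv[...,0]<30)
k,lab,st,cen=cv2.connectedComponentsWithStats(br.astype(np.uint8))
S=[]
C=np.linalg.inv(c['world_to_cam'])[:3,3]
for i in range(1,k):
    if st[i,4]<25: continue
    B=uv(P[lab==i]);B=B[(B[:,2]>.002)&(B[:,2]<.011)]
    v0=uv(C[None])[0,:2];g=B[:,:2].mean(0)
    s=least_squares(lambda x:np.hypot(*(B[:,:2]-x).T)-.005,g-(v0-g)/np.linalg.norm(v0-g)*.003,loss='soft_l1',f_scale=.001).x
    print(cen[i],st[i,4],len(B),B[:,2].max().round(4),(s*1000).round(1));S.append(s)
S=np.array(S);m=S.mean(0);print('stud centre',m*1000,np.hypot(*(S-m).T)*1000,np.degrees(np.arctan2(*(S-m).T[::-1])))
H=ce+m[0]*up+m[1]*lf;print('hub',H,'from circle',ce+cc[0]/1000*up+cc[1]/1000*lf,'seat',H+.023*n,'up',up,'lf',lf)
red=(u>380)&(v<155)&(d>0)&(hsv[...,1]>150)&((hsv[...,0]<8)|(hsv[...,0]>172))
B=uv(P[red]);print('red h',np.percentile(B[:,2],[1,10,50,90,99]))
a=B[(B[:,2]>.02)];s=least_squares(lambda x:np.hypot(*(a[:,:2]-x).T)-.007,a[:,:2].mean(0)).x
print('peg uv rel hub',(s-m)*1000,'h',a[:,2].max(),a[:,2].min(), 'world peg',ce+s[0]*up+s[1]*lf+n*np.median(a[:,2]))
np.savez('hub.npz',H=H,n=n,up=up,lf=lf)
E
python3 hub.py
```

```text
n [-0.44060386 -0.10625288  0.89139136] 26.951390957949087 az -166.4418261943358
circ (-6.295548439025879, -0.16802337765693665) 51.933868408203125
[313.65405405  22.06486486] 185 56 0.011 [31.   3.1]
[352.34640523  90.97385621] 153 61 0.011 [-22.2 -35.7]
[277.1958042   96.28671329] 143 55 0.0109 [-29.7  30.3]
stud centre [-6.97886387 -0.78725786] [38.1547278  38.09650669 38.51468523] [   5.77253787 -113.55121251  126.1854138 ]
hub [0.59200356 0.07995262 0.13895673] from circle [0.59245052 0.08069739 0.13926643] seat [0.58186967 0.07750881 0.15945873] up [0.86655042 0.20897112 0.45323442] lf [-2.34432514e-01  9.72132396e-01  1.38777878e-17]
red h [0.01078517 0.01218773 0.01401317 0.04555332 0.04686212]
peg uv rel hub [-38.1776036  -90.11728756] h 0.048113212961574774 0.020093615295412717 world peg [ 0.56261446 -0.01983528  0.15692166]
```

```bash
python3 -m pendant '[85,0,39,9,0, 85,10,39,9,0, 85,15,39,9,0, 85,15,39,9,0, 85,15,39,9,0, 85,15,39,10,0, 85,20,39,10,0, 85,20,37,10,0, 85,15,0,0,0.106, 85,15,0,0,0.106, 85,15,0,0,0.106, 85,0,0,0,0, 85,0,0,0,0]' 40
cat > tgt.py <<'E'
from h import *
import sys
def go(p):
    t,T,o=tool();e=(T.T@(np.array(p)-t))*1000
    print('clk',round(o['clock'],2),'tcp',t.round(4),'yaw(-z)',np.degrees(np.arctan2(-T[1,2],-T[0,2])).round(2),'tilt',T[2,0].round(4),'F',np.round(o['contact_force'],1),'w',round(o['grip_width'],4),'-> move',e.round(1))
if __name__=='__main__': go([float(a) for a in sys.argv[1:4]])
E
python3 tgt.py .4855 -.2412 .013
```

```text
clock: 6.25
tcp_pos: [0.4838, -0.2401, 0.1331]
orientation: [-2.195, 0.06, 2.193]
contact_force: [-1.5, -0.3, 0.5]
grip_width: 0.0853
clk 6.25 tcp [ 0.4838 -0.2401  0.1331] yaw(-z) -3.1 tilt -1.0 F [-1.5 -0.3  0.5] w 0.0853 -> move [120.1   0.9  -1.6]
```

```bash
python3 -m pendant '[85,40,0.5,-1,0, 85,40,0.4,-0.6,0, 85,30,0,0,0, 60,10,0,0,0, 40,0,0,0,0, 10,0,0,0,0, 0,0,0,0,0, 0,0,0,0,0, 0,0,0,0,0, 0,0,0,0,0]' 40; python3 tgt.py .4855 -.2412 .013
```

```text
clock: 7.5
tcp_pos: [0.4862, -0.2413, 0.0137]
orientation: [-2.196, 0.062, 2.191]
contact_force: [-0.6, 0.8, 6.4]
grip_width: 0.0138
clk 7.5 tcp [ 0.4862 -0.2413  0.0137] yaw(-z) -3.21 tilt -1.0 F [-0.6  0.8  6.4] w 0.0138 -> move [ 0.7 -0.   0.7]
```

```bash
python3 -m pendant '[0,-20,0,0,0, 0,-40,0,0,0, 0,-50,0,0,-0.08, 0,-50,0,0,-0.1, 0,-40,0,0,-0.1, 0,-40,0,0,-0.107, 0,0,0,0,0]' 40
python3 - <<'E'
from h import *; from tgt import go
h=np.load('hub.npz');H,n,up,lf=[h[k] for k in('H','n','up','lf')]
a=np.radians(6.1);b=np.cos(a)*up+np.sin(a)*lf
tip=H+.038*b+.016*n
j=np.cross(n,b);j[2]=0;j/=np.linalg.norm(j);f=np.array([j[1],-j[0],0]);print('tip',tip,'fwd az',np.degrees(np.arctan2(f[1],f[0])))
p=tip-.060*f;p[2]=tip[2]+.013+.03;print(p);go(p)
E
```

```text
clock: 8.38
tcp_pos: [0.4867, -0.2417, 0.2557]
orientation: [2.046, 0.337, -2.035]
contact_force: [-0.3, 1.2, -3.3]
grip_width: 0.013
tip [0.61674972 0.09007402 0.17034438] fwd az 18.99987768029549
[0.56001857 0.07054005 0.21334438]
clk 8.38 tcp [ 0.4867 -0.2417  0.2557] yaw(-z) 18.96 tilt -1.0 F [-0.3  1.2 -3.3] w 0.013 -> move [  41.9 -271.6 -170.6]
```

```bash
python3 -m pendant '[0,0,-25,-15,0, 0,0,-34,-21,0, 0,0,-34,-22,0, 0,0,-34,-22,0, 0,0,-34,-22,0, 0,0,-34,-22,0, 0,0,-34,-22,0, 0,0,-30,-18,0, 0,20,-13,-7,0, 0,20,0,0,0, 0,0,0,0,0]' 40; python3 tgt.py .5600 .0705 .1833
python3 - <<'E'
from h import *
p,d=viewer.grab_frame('wrist');c=viewer.calibration('wrist');save(p,'w4.png');np.savez('f_w4',p=p,d=d,w=c['world_to_cam'])
E
```

```text
clock: 9.75
tcp_pos: [0.5563, 0.0712, 0.2094]
orientation: [2.036, 0.34, -2.049]
contact_force: [0.1, 0.3, -3.4]
grip_width: 0.0133
clk 9.75 tcp [0.5563 0.0712 0.2094] yaw(-z) 18.94 tilt -1.0 F [ 0.1  0.3 -3.4] w 0.0133 -> move [26.1  1.9 -3.4]
```

View pics/w4.png

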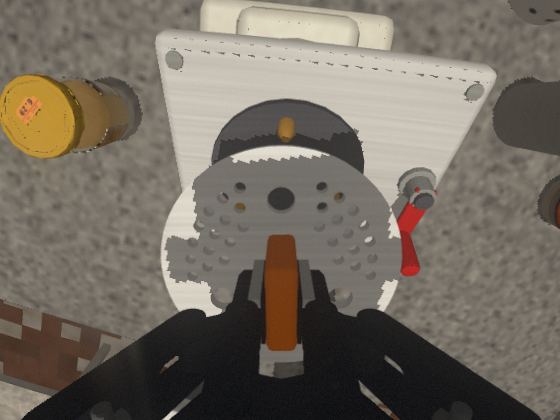

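```bash
python3 -m pendant '[0,12,2,-4.5,0, 0,10,0,0,0, 0,4,0,0,0, 0,4,0,0,0, 0,4,0,0,0, 0,4,0,0,0, 0,0,0,0,0]' 22
cat > tilt.py <<'E'
from h import *; from tgt import go
import sys
p,d=viewer.grab_frame('wrist');c=viewer.calibration('wrist');n_=sys.argv[1];save(p,n_+'.png');np.savez('f_'+n_,p=p,d=d,w=c['world_to_cam'])
h=np.load('hub.npz');H,n,up,lf=[h[k] for k in('H','n','up','lf')]
t,T,o=tool();go(t)
P=cloud(d,c);L=(P-t)@T  # tool coords
# plate pts: ahead of fingers (-z 26..60 mm), within 45 lateral
m=(d>0)&(L[...,2]<-.026)&(np.hypot(L[...,2],L[...,1])<.062)&(L[...,0]>-.035)&(L[...,0]<.05)
q=P[m]
rng=np.random.default_rng(0);best=0
for _ in range(300):
    a=q[rng.choice(len(q),3,False)];k=np.cross(a[1]-a[0],a[2]-a[0]);
    if np.linalg.norm(k)<1e-5: continue
    k/=np.linalg.norm(k);k*=np.sign(k[2])
    ins=np.abs((q-a[0])@k)<.0015
    if k[2]>.8 and ins.sum()>best: best=ins.sum();bi=ins
q2=q[bi];ce=q2.mean(0);k=np.linalg.svd(q2-ce,full_matrices=False)[2][2];k*=np.sign(k[2])
print('pts',len(q),best,'disc n',k.round(3),'tilt',np.degrees(np.arccos(k[2])).round(2),'az',np.degrees(np.arctan2(k[1],k[0])).round(1),'angle to hub n',np.degrees(np.arccos(k@n)).round(2))
f=-T[:,2]
print('pitch about jaw',np.degrees(np.arctan2(-k@f,k[2])).round(2),'roll',np.degrees(np.arctan2(k@T[:,1],k[2])).round(2))
g=T[:,0]  # from grasp point down: disc top plane in tool coords on axis
# distance from grasp point (19 mm behind TCP) to disc's top plane
gp=t-.019*T[:,0];print('grasp pt above disc top plane mm',((gp-ce)@k*1000).round(2),'above hub plane',((gp-H)@n*1000).round(2), 'offset up,lf',((gp-H)@up*1000).round(2),((gp-H)@lf*1000).round(2))
E
python3 tilt.py w5
```

```text
clock: 10.68
tcp_pos: [0.5621, 0.0707, 0.1749]
orientation: [2.039, 0.339, -2.045]
contact_force: [-7.6, -2.6, 7.0]
grip_width: 0.0134
clk 10.72 tcp [0.5621 0.0707 0.1749] yaw(-z) 18.93 tilt -1.0 F [-8.  -2.5  5.7] w 0.0132 -> move [0. 0. 0.]
pts 11440 9950 disc n [-0.155 -0.053  0.987] tilt 9.4 az -161.2 angle to hub n 17.61
pitch about jaw 9.55 roll 0.02
grasp pt above disc top plane mm 27.08 above hub plane 63.13 offset up,lf -2.86 -1.97
```

```bash
python3 -m pendant '[0,4,0,0,0, 0,4,0,0,0, 0,4,0,0,0, 0,4,0,0,0, 0,2,0,0,0, 0,0,0,0,0]' 22; python3 tilt.py w6
```

```text
clock: 11.48
tcp_pos: [0.5606, 0.0702, 0.1569]
orientation: [2.036, 0.338, -2.048]
contact_force: [-13.3, -3.4, 12.5]
grip_width: 0.0135
clk 11.53 tcp [0.5607 0.0703 0.1569] yaw(-z) 18.93 tilt -1.0 F [-14.3  -2.4  12.4] w 0.0133 -> move [0. 0. 0.]
pts 12293 10832 disc n [-0.407 -0.135  0.904] tilt 25.37 az -161.6 angle to hub n 2.65
pitch about jaw 25.65 roll -0.2
grasp pt above disc top plane mm 25.52 above hub plane 47.76 offset up,lf -12.3 -2.01
```

```bash
python3 -m pendant '[0,1.5,0,0,0, 0,0,0,0,0, 0,-9,0,4.5,0, 0,-9,0,4.5,0, 0,0,0,0,0]' 22; python3 tilt.py w7
```

```text
clock: 12.15
tcp_pos: [0.5554, 0.0684, 0.1737]
orientation: [2.044, 0.341, -2.04]
contact_force: [-0.0, 0.3, -4.0]
grip_width: 0.0135
clk 12.2 tcp [0.5553 0.0684 0.1732] yaw(-z) 18.94 tilt -1.0 F [ 0.9  0.2 -3. ] w 0.0138 -> move [0. 0. 0.]
pts 12282 10842 disc n [-0.412 -0.139  0.901] tilt 25.75 az -161.3 angle to hub n 2.56
pitch about jaw 25.7 roll -0.12
grasp pt above disc top plane mm 25.55 above hub plane 64.85 offset up,lf -10.14 -2.62
```

View pics/w7.png

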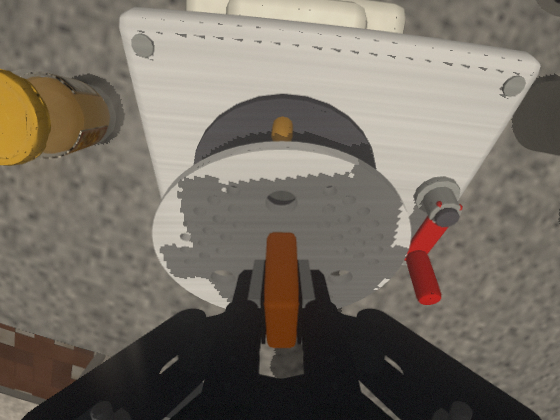

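```bash
cat > disc.py <<'E'
from h import *
from scipy.optimize import least_squares
import sys
F=np.load('f_%s.npz'%sys.argv[1]);p,d=F['p'],F['d'];c=dict(viewer.calibration('wrist'));c['world_to_cam']=F['w']
h=np.load('hub.npz');H,n,up,lf=[h[k] for k in('H','n','up','lf')]
t,T,o=tool();P=cloud(d,c);L=(P-t)@T
m=(d>0)&(L[...,2]<-.026)&(np.hypot(L[...,2],L[...,1])<.055)&(L[...,0]>-.035)&(L[...,0]<.05)
q=P[m];ce=np.median(q,0)
for _ in range(10):
    k=np.linalg.svd(q-ce,full_matrices=False)[2][2];k*=np.sign(k[2]);q=P[m];q=q[np.abs((q-ce)@k)<.003];ce=q.mean(0)
gp=t-.019*T[:,0];e2=T[:,1]-k*(T[:,1]@k);e2/=np.linalg.norm(e2);e1=np.cross(e2,k);e1*=np.sign(e1@-T[:,2])
o0=gp-k*((gp-ce)@k)
A=np.stack([(P-o0)@e1,(P-o0)@e2,(P-o0)@k],-1)
lab=(np.abs(A[...,2])<.0025)&(np.hypot(A[...,0],A[...,1])<.08)&(d>0)
lab=cv2.morphologyEx(lab.astype(np.uint8),cv2.MORPH_OPEN,np.ones((5,5)))>0
B=A[lab][:,:2];th=np.arctan2(B[:,1],B[:,0]);E=[]
for a in np.radians(np.arange(-100,101,4)):
    s=B[np.abs(th-a)<np.radians(2)]
    if len(s): E.append(s[np.hypot(*s.T).argmax()])
E=np.array(E);fit=least_squares(lambda x:np.hypot(*(E-x[:2]).T)-x[2],[0,0,.065],loss='soft_l1',f_scale=.001)
print('rim centre (fwd,jaw) mm',(fit.x*1000).round(2),'res',np.abs(fit.fun).mean()*1000,len(E))
hs=(p.max(-1)<60)&(np.hypot(A[...,0]-.038,A[...,1])<.011)&(np.abs(A[...,2])<.02)
# hole: intersect pixel rays with plane
C=np.linalg.inv(F['w'])[:3,3];v,u=np.nonzero((p.max(-1)<75)&(np.abs(np.mgrid[:420,:560][1]-282)<22)&(np.abs(np.mgrid[:420,:560][0]-198)<12))
if len(u):
    D1=cloud(np.ones_like(d),c)[v,u]-C;s=((o0-C)@k)/(D1@k);X=C+D1*s[:,None];Z=np.stack([(X-o0)@e1,(X-o0)@e2],-1)*1000
    print('hole px',len(u),'mean',Z.mean(0),'min',Z.min(0),'max',Z.max(0))
ctr=o0+e1*fit.x[0]+e2*fit.x[1]-k*.006   # underside centre
print('disc underside centre rel hub: up %.2f lf %.2f n %.2f mm'%tuple((ctr-H)@np.stack([up,lf,n],1)*1000),'pitch',np.degrees(np.arctan2(k@T[:,2],k[2])), 'x-axis angle in hub frame',np.degrees(np.arctan2(e1@lf,e1@up)))
for a in (0,120,240):
    w=ctr+.038*(np.cos(np.radians(a))*e1+np.sin(np.radians(a))*np.cross(k,e1));print(a,'hole rel hub',((w-H)@np.stack([up,lf,n],1)*1000).round(1),'stud', (38*np.array([np.cos(np.radians(6.1+a)),np.sin(np.radians(6.1+a))])).round(1))
for nm,vv in(('up',up),('lf',lf),('n',n)): print(nm,'in tool',(vv@T).round(3))
E
python3 disc.py w7
```

```text
rim centre (fwd,jaw) mm [-1.7  -0.38 64.74] res 0.15330767605473603 51
hole px 113 mean [36.50057074 -1.08730029] min [34.60379016 -6.0113549 ] max [39.25726906  5.12198369]
disc underside centre rel hub: up -12.51 lf -1.13 n 33.17 mm pitch 25.82185931470095 x-axis angle in hub frame 4.847381007042396
0 hole rel hub [25.4  2.1 32.5] stud [37.8  4. ]
120 hole rel hub [-34.2  30.   34.8] stud [-22.4  30.7]
240 hole rel hub [-28.7 -35.5  32.1] stud [-15.4 -34.7]
up in tool [-0.452  0.084 -0.888]
lf in tool [-0.    -0.996 -0.094]
n in tool [-0.892 -0.042  0.45 ]
```

```bash
python3 -m pendant '[0,-3,0,-5.6,-0.01, 0,-2.6,0,-5.6,0, 0,6.2,0.3,-3.2,0, 0,6.2,0.3,-3.2,0, 0,0,0,0,0, 0,0,0,0,0]' 22; python3 tilt.py w8; sed -i 's/-282/-int(sys.argv[2])/;s/-198/-int(sys.argv[3])/' disc.py; python3 disc.py w8 282 198
```

```text
clock: 12.95
tcp_pos: [0.5716, 0.0737, 0.1658]
orientation: [2.036, 0.35, -2.037]
contact_force: [-0.8, 0.5, -2.8]
grip_width: 0.0134
clk 13.0 tcp [0.5717 0.0737 0.166 ] yaw(-z) 19.53 tilt -1.0 F [ 0.2  0.5 -2.7] w 0.0136 -> move [0. 0. 0.]
pts 12271 10804 disc n [-0.409 -0.143  0.901] tilt 25.66 az -160.8 angle to hub n 2.83
pitch about jaw 25.66 roll -0.14
grasp pt above disc top plane mm 25.56 above hub plane 50.66 offset up,lf 1.96 -1.33
rim centre (fwd,jaw) mm [-1.59 -0.36 64.68] res 0.19186493393444795 51
hole px 276 mean [38.70651795 -0.40229435] min [35.1887424  -6.41092934] max [42.05161552  5.54608259]
disc underside centre rel hub: up -0.37 lf 0.26 n 18.99 mm pitch 25.773772039691263 x-axis angle in hub frame 5.375027221664057
0 hole rel hub [37.5  3.8 18.3] stud [37.8  4. ]
120 hole rel hub [-22.3  31.2  20.8] stud [-22.4  30.7]
240 hole rel hub [-16.2 -34.3  17.8] stud [-15.4 -34.7]
up in tool [-0.453  0.093 -0.887]
lf in tool [-0.    -0.995 -0.104]
n in tool [-0.891 -0.047  0.451]
```

View pics/w8.png

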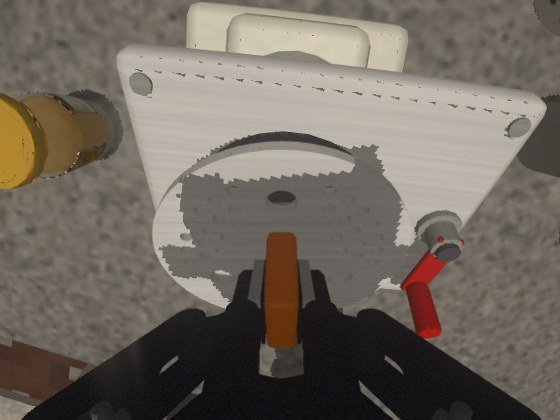

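```bash
python3 -m pendant '[0,3.6,0.2,-1.8,0, 0,3.6,0.2,-1.8,0, 0,3.6,0.2,-1.8,0, 0,3.6,0.2,-1.8,0, 0,0,0,0,0]' 22; python3 tilt.py w9;  python3 disc.py w9 282 198
```

```text
clock: 13.62
tcp_pos: [0.5797, 0.0756, 0.1516]
orientation: [2.038, 0.351, -2.035]
contact_force: [3.0, 1.2, -3.5]
grip_width: 0.0135
clk 13.68 tcp [0.5796 0.0757 0.1516] yaw(-z) 19.54 tilt -1.0 F [ 4.3  0.4 -3.7] w 0.0134 -> move [0. 0. 0.]
pts 12293 10866 disc n [-0.412 -0.145  0.9  ] tilt 25.88 az -160.6 angle to hub n 2.81
pitch about jaw 25.81 roll -0.08
grasp pt above disc top plane mm 25.56 above hub plane 34.17 offset up,lf 2.67 -1.27
rim centre (fwd,jaw) mm [-1.81 -0.34 64.74] res 0.16093444515796343 51
hole px 28 mean [38.44769909  0.95492943] min [36.94170931 -6.39477318] max [39.82275676  5.5604401 ]
disc underside centre rel hub: up 0.41 lf 0.34 n 2.39 mm pitch 26.22608602096904 x-axis angle in hub frame 5.3621243912186065
0 hole rel hub [38.2  3.9  2. ] stud [37.8  4. ]
120 hole rel hub [-21.6  31.3   4.1] stud [-22.4  30.7]
240 hole rel hub [-15.5 -34.2   1. ] stud [-15.4 -34.7]
up in tool [-0.452  0.093 -0.887]
lf in tool [ 0.    -0.995 -0.104]
n in tool [-0.892 -0.047  0.449]
```

```bash
python3 -m pendant '[0,1.3,0.1,-0.7,0, 0,1.0,0.1,-0.5,0, 0,0,0,0,0, 20,0,0,0,0, 40,0,0,0,0, 45,0,0,0,0, 45,-15,0,0,0, 45,-25,0,5,0, 45,-30,0,10,0, 45,-10,0,10,0, 45,0,0,0,0]' 22
cat > seat.py <<'E'
from h import *; from tgt import go
import sys
p,d=viewer.grab_frame('wrist');c=viewer.calibration('wrist');save(p,sys.argv[1]+'.png');np.savez('f_'+sys.argv[1],p=p,d=d,w=c['world_to_cam'])
h=np.load('hub.npz');H,n,up,lf=[h[k] for k in('H','n','up','lf')]
P=cloud(d,c);B=np.stack([(P-H)@up,(P-H)@lf,(P-H)@n],-1)
rr=np.hypot(B[...,0],B[...,1]);m=(d>0)&(rr<.063)&(B[...,2]>.002)&(B[...,2]<.014)&(p.max(-1).astype(int)-p.min(-1)<50)
q=B[m];ce=np.median(q,0)
for _ in range(6):
    k=np.linalg.svd(q-ce,full_matrices=False)[2][2];k*=np.sign(k[2]);q=B[m];q=q[np.abs((q-ce)@k)<.0015];ce=q.mean(0)
print('disc top plane: n in hub frame',k.round(4),'angle',np.degrees(np.arccos(k[2])).round(2),'height at axis mm',1000*(ce[2]+(k[0]*ce[0]+k[1]*ce[1])/k[2]),len(q))
f=(d>0)&(rr>.07)&(np.abs(B[...,0])<.07)&(np.abs(B[...,1])<.08)&(np.abs(B[...,2]+.006)<.004)
print('face height',np.median(B[f][:,2])*1000,f.sum())
hsv=cv2.cvtColor(p,cv2.COLOR_RGB2HSV).astype(int)
red=(d>0)&(hsv[...,1]>150)&((hsv[...,0]<7)|(hsv[...,0]>173))&(np.hypot(B[...,0],B[...,1]+.092)<.055)
a=B[red&(B[...,2]>.022)&(B[...,2]<.055)]
if len(a)>10:
    from scipy.optimize import least_squares
    s=least_squares(lambda x:np.hypot(*(a[:,:2]-x).T)-.007,a[:,:2].mean(0),loss='soft_l1',f_scale=.001).x*1000
    print('peg up,lf',s.round(1),'h',np.percentile(a[:,2],[1,99])*1000,len(a),'keeper angle est',np.arctan2(s[1]+92,-s[0]))
go(r.get_obs()['tcp_pos'])
E
python3 seat.py w10
```

```text
clock: 15.05
tcp_pos: [0.5562, 0.0668, 0.2301]
orientation: [2.038, 0.349, -2.035]
contact_force: [0.1, -0.1, 0.5]
grip_width: 0.0446
disc top plane: n in hub frame [ 3.5e-03 -1.0e-04  1.0e+00] angle 0.2 height at axis mm 4.744483493567005 15375
face height -7.3439384792527225 9632
peg up,lf [-36.9 -90. ] h [22.42845424 45.11029008] 534 keeper angle est 0.05368103280974232
clk 15.1 tcp [0.5561 0.0669 0.2291] yaw(-z) 19.51 tilt -1.0 F [0.4 0.2 0.2] w 0.045 -> move [0. 0. 0.]
```

View pics/w10.png

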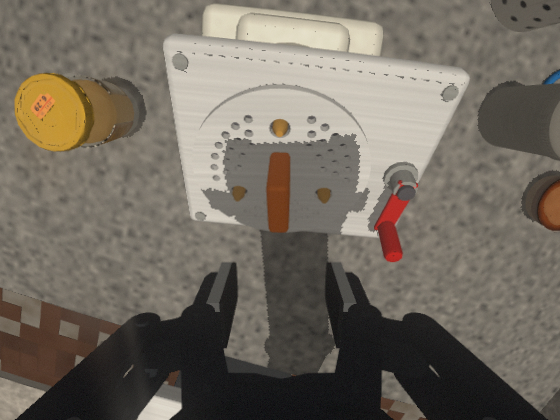

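```bash
python3 -m pendant '[40,-10,0,0,0.104, 40,0,0,0,0]' 25
cat > peg.py <<'E'
from h import *; from tgt import go
h=np.load('hub.npz');H,n,up,lf=[h[k] for k in('H','n','up','lf')]
t,T,o=tool();c0=lambda a,hh=.038:H+up*(-.038*np.cos(a))+lf*(-.092+.038*np.sin(a))+n*hh+.019*T[:,0]
go(c0(0.03))
A=np.linspace(0.03,1.6,13)
print(np.array([((c0(b)-c0(a))@T*1000).round(1) for a,b in zip(A[:-1],A[1:])]).tolist())
E
python3 peg.py
```

```text
clock: 15.35
tcp_pos: [0.5565, 0.0673, 0.2387]
orientation: [2.095, 0.25, -2.096]
contact_force: [-0.1, 0.4, -0.0]
grip_width: 0.04
clk 15.35 tcp [0.5565 0.0673 0.2387] yaw(-z) 13.62 tilt -1.0 F [-0.1  0.4 -0. ] w 0.04 -> move [102.1  86.8  13.7]
[[-0.2, -4.9, -0.4], [-0.5, -4.8, -1.0], [-0.8, -4.7, -1.6], [-1.1, -4.4, -2.1], [-1.3, -4.0, -2.6], [-1.5, -3.6, -3.0], [-1.7, -3.2, -3.4], [-1.9, -2.6, -3.8], [-2.0, -2.1, -4.0], [-2.2, -1.5, -4.2], [-2.2, -0.8, -4.4], [-2.3, -0.2, -4.4]]
```

```bash
python3 -m pendant '[40,0,29,4.6,0, 40,0,29,4.6,0, 40,10,29,4.5,0, 40,20,0,0,0, 40,0,0,0,0, 40,0,0,0,0]' 25; python3 peg.py | head -1; python3 seat.py w11
```

```text
clock: 16.1
tcp_pos: [0.5637, -0.0199, 0.2093]
orientation: [2.095, 0.252, -2.095]
contact_force: [0.4, 0.4, 0.0]
grip_width: 0.04
clk 16.1 tcp [ 0.5637 -0.0199  0.2093] yaw(-z) 13.68 tilt -1.0 F [0.4 0.4 0. ] w 0.04 -> move [72.7  0.5  0.1]
disc top plane: n in hub frame [-1.e-04  3.e-04  1.e+00] angle 0.02 height at axis mm 5.653216186052802 17478
face height -6.298487867908518 11047
peg up,lf [-36.2 -89.4] h [22.33711873 46.44983608] 665 keeper angle est 0.0709161430146859
clk 16.15 tcp [ 0.5639 -0.0199  0.2097] yaw(-z) 13.67 tilt -1.0 F [-0.2 -0.8  0.2] w 0.0403 -> move [0. 0. 0.]
```

View pics/w11.png

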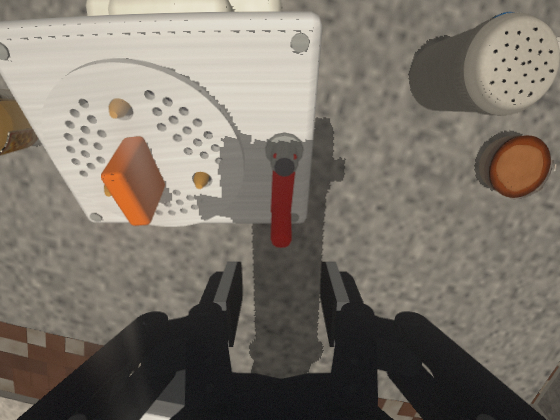

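```bash
python3 -m pendant '[40,30,-1,-1,0, 40,30,0,0,0, 40,12,0,0,0, 20,0,0,0,0, 5,0,0,0,0, 0,0,0,0,0, 0,0,0,0,0, 0,0,0,0,0]' 25; python3 peg.py | head -1
```

```text
clock: 17.15
tcp_pos: [0.5649, -0.0192, 0.1382]
orientation: [2.097, 0.249, -2.094]
contact_force: [-0.6, 0.7, 4.5]
grip_width: 0.0133
clk 17.15 tcp [ 0.5649 -0.0192  0.1382] yaw(-z) 13.57 tilt -1.0 F [-0.6  0.7  4.5] w 0.0133 -> move [1.5 0.8 1.5]
```

```bash
python3 -m pendant '[0,-0.2,-4.9,-0.4,0, 0,-0.5,-4.8,-1,0, 0,-0.8,-4.7,-1.6,0, 0,-1.1,-4.4,-2.1,0, 0,-1.3,-4,-2.6,0, 0,-1.5,-3.6,-3,0, 0,0,0,0,0]' 25; python3 peg.py | head -1; python3 -m pendant '[0,-1.7,-3.2,-3.4,0, 0,-1.9,-2.6,-3.8,0, 0,-2,-2.1,-4,0, 0,-2.2,-1.5,-4.2,0, 0,-2.2,-0.8,-4.4,0, 0,-2.3,-0.2,-4.4,0, 0,0,0,0,0]' 25; python3 seat.py w12
```

```text
clock: 18.02
tcp_pos: [0.5654, 0.006, 0.1414]
orientation: [2.088, 0.244, -2.104]
contact_force: [-6.7, -5.9, 1.9]
grip_width: 0.0131
clk 18.02 tcp [0.5654 0.006  0.1414] yaw(-z) 13.42 tilt -1.0 F [-6.7 -5.9  1.9] w 0.0131 -> move [ 4.9 25.3  7.9]
clock: 18.9
tcp_pos: [0.5868, 0.0228, 0.1538]
orientation: [2.089, 0.246, -2.103]
contact_force: [-6.4, -3.0, 2.3]
grip_width: 0.0126
disc top plane: n in hub frame [-1.7e-03  6.0e-04  1.0e+00] angle 0.1 height at axis mm 5.397039290537589 22098
face height -6.549398936318456 13152
peg up,lf [ -2.5 -54. ] h [22.2579758  45.73125261] 1515 keeper angle est 1.5040550373105985
clk 18.95 tcp [0.5868 0.0228 0.1538] yaw(-z) 13.48 tilt -1.0 F [-6.1 -4.   2.1] w 0.013 -> move [0. 0. 0.]
```

```bash
python3 -m pendant '[0,-0.9,0,-1.8,0, 0,-0.9,0,-1.8,0, 0,-0.7,0,-1.4,0, 0,0,0,0,0]' 25; python3 seat.py w13
```

```text
clock: 19.45
tcp_pos: [0.5911, 0.0241, 0.1561]
orientation: [2.088, 0.246, -2.104]
contact_force: [-7.5, -2.8, 2.6]
grip_width: 0.0129
disc top plane: n in hub frame [-1.5e-03  6.0e-04  1.0e+00] angle 0.09 height at axis mm 5.388823661211111 20414
face height -6.527806505497823 12427
peg up,lf [  1.6 -53.8] h [22.29708191 45.73247475] 1499 keeper angle est 1.6127432887384443
clk 19.5 tcp [0.5911 0.0241 0.1561] yaw(-z) 13.49 tilt -1.0 F [-7.2 -2.8  1.6] w 0.0128 -> move [0. 0. 0.]
```

Closed at about the stop. Release, back off, and check.

```bash
python3 -m pendant '[20,0,0,0,0, 34,0,0,0,0, 34,0,0,0,0, 34,-20,0,0,0, 34,-40,0,0,0, 40,-30,0,15,0, 40,-10,0,30,0, 40,0,0,0,0]' 25; python3 seat.py w14
python3 - <<'E'
from h import *
for k in ['honey_jar','shaker','cup']:
    viewer.grab_frame('scene');print(k,[(np.round(x['location'],3),round(x['score'],2)) for x in nets.look_for(k,'scene')[:1]])
E
```

```text
clock: 20.5
tcp_pos: [0.55, 0.0148, 0.2588]
orientation: [2.097, 0.248, -2.094]
contact_force: [1.0, 0.3, -0.8]
grip_width: 0.04
disc top plane: n in hub frame [ 1.5e-03 -3.0e-04  1.0e+00] angle 0.09 height at axis mm 4.596995238335698 12183
face height -7.4225866546193275 8126
peg up,lf [  1.7 -53.3] h [22.41682424 45.57784491] 482 keeper angle est 1.6152736182517435
clk 20.55 tcp [0.5507 0.015  0.2582] yaw(-z) 13.55 tilt -1.0 F [-0.   0.1  0. ] w 0.0398 -> move [0. 0. 0.]
honey_jar [(array([0.545, 0.283, 0.086]), 0.83)]
shaker [(array([ 0.692, -0.139,  0.073]), 0.74)]
cup [(array([0.549, 0.282, 0.087]), 0.59)]
```

View pics/w14.png

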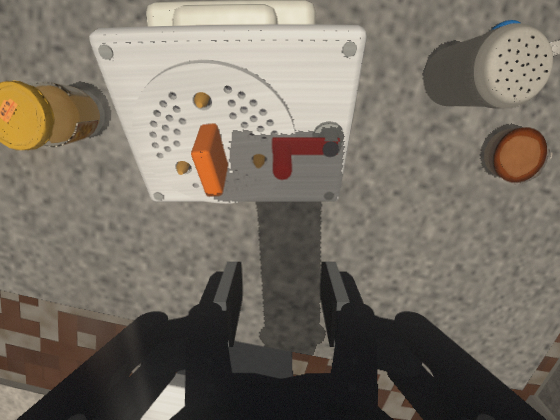

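The picture shows the disc flush with studs through all three holes, the keeper closed over its rim (arm 273–340, 147), and the fingers clear. The jar, shaker and cup are still standing.

```bash
python3 -c "
from bench import r
print(r.hand_in())"
```

```text
the job is handed in; nothing more can be done
None
```

The disc is fitted on the three studs with the orange grip outward, the keeper is closed over its rim, and the job is handed in at about 20.7 s of the 51 s allowed.

- **How it was done:** I gripped the disc by its bar and tilted it in the grip by pressing its far rim on the upper stud. I then lined up the holes to within about 1 mm, slid it home and let go. After that I pinched the keeper's peg, swung the arm round to its stop and let go.
- **Disc:** the last check shows it parallel to the plate within 0.1°. Its top is 12.0 mm above the slanted face, where fully home should give 12 mm.
- **Keeper:** it measures about 1.61 rad, at its 1.6 stop within measuring error. It stayed there after release.
- **Robot:** the gripper is clear and reads no contact force. The highest force I saw in the readings was about 19 N.
- **Jar and shaker:** both were found within 2 mm of their first positions in x and y.
- **Cup:** the final network check failed. It reported the honey jar's position in place of the cup's. The last wrist picture shows the cup beside the shaker as in the earlier view, and the arm never went near it.

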